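Gauge the reservoir level with the dip rod and present it for reading

ROBOT

A 7-joint arm with a two-finger parallel gripper is mounted at the origin on a cart in front of the work surface, level with it; the furniture and walls round the work are solid. World frame = base frame: x ahead of the robot, y to its left, z up, the work surface at z = 0. Lengths are in m, angles in rad, forces in N, time in s.
With the tool pointing down it reaches from about 0.35 to 0.9 m from the base axis. Payload 8.1 kg.
Tool frame: the origin (TCP) lies on the centre line of the jaws, within the pads' length; the fingertips stand 19 mm ahead of it and the grasp point (between the pads) is the TCP (arm.tip_reach is the distance from the TCP to the fingertips, in m); z points along the fingers, y is the line along which they close (so a half turn about z gives the same grasp; the last joint's range is limited). The gripper opens to 92 mm and grips with 3 to 60 N. Pads are 19 mm wide; open, the fingers measure 130 mm over their backs; the gripper's body (75 mm by 190 mm) begins 47 mm behind the grasp point.
Start: joints at [1.082, 0.434, 0.025, 1.573, -0.012, 1.134, -0.075], TCP at [0.235, -0.579, 0.246] pointing down, gripper open.
Joint ranges: [-2.62, 2.62], [-0.44, 2.09], [-1.27, 1.32], [0.08, 2.57], [-1.32, 4.46], [0.12, 2], [-2.74, 2.74]. Speed limits (rad/s): [2.22, 2.22, 3.01, 3.01, 3.14, 3.14, 3.14].

INTERFACE

Orientations are given as a rotation vector (axis times angle).
In Python, from cell import arm gives the robot as it stands.
- The arm moves only by the tool arm_command, never from a script. Its argument "targets" is a list that holds one entry, the list of rows, each a list of 6 numbers: the shift along the tool's x, y, z in m, then the turn, a rotation vector about the tool's x, y, z in rad. A call has 1 to 10 rows; each row shifts and turns the commanded pose from where the row before left it, along the tool's axes as they then stand; what a row does not reach is not made up. A row lasts 1/8 s, in which the tool goes at most 62.5 mm and 10.7 degrees, less where a joint would pass 70% of its speed; a pose out of reach is approached as far as the arm can. A call with a gripper value outside its range is refused whole. "jaw" is the finger opening in m, from 0 to 0.0918, set as the call begins (left out, the last holds). The fingers move at their own pace and stop on an object; "newtons" is the grip in N (left out, the last holds). Time passes only in rows, so rows that do not move let the fingers close. It gives the time, the measured TCP pose, the force, the opening and the grip force at its end, in the units of the state.
- arm.observe(): the state, without advancing time (a new reading comes with each control period).
- arm.get_image(name): name is "scene" or "top" or "wrist"; returns a dict with "pixels" (400x640x3 uint8, red, green, blue), "z_map" (400x640 float32, m along the optical axis (not along the pixel's ray), 0 where there is no reading), "fx", "fy", "cx", "cy" (pixels), "xyz" and "rotation" of the camera in the world; the wrist camera has in their place "T_tool_cam" (4x4, takes a point from camera to tool coordinates, whose origin is the TCP and whose axes are the flange's). Camera axes: x right, y down, z forward; pixel columns grow to the right and rows downward; lengths in m; the calibration is good to about 2 mm. The wrist camera is an equidistant fisheye: a pixel r from the principal point sees the ray r / f radians off the axis. A picture is of the moment at which its call begins: read the wrist's pose just before it.
- arm.sign_off(): hands the job in; it is judged then, once.
The state is a dict: "clock": time; "joints": joint angles; "dq": joint speeds; "joint_efforts": joint torques, N m; "position": TCP position; "ee_rot": TCP orientation; "force": force on the tool from outside, world axes, zero at the start; "ft_torque": the same for the moment, N m; "width": opening from 0.0 (shut) to 1.0 (fully open); "gripper_force": force on a finger pad.
Only numpy, scipy, OpenCV 4.12 (cv2) and the standard library are available. Lean on these libraries where they do the work, as an engineer would, in place of code of your own. Each camera call takes 0.05 s, during which the arm holds its last target. There are 200 camera calls.

TASK

The reservoir has just been topped up: shut its hinged filler lid fully. Then take the gauge rod from its cradle by the handle, push it down the reservoir's sloping guide tube until the collar stops flat on the tube's mouth, keep it there for a moment, and draw it right out again. Finish while still holding the rod level, clear of everything, with its tip close in front of the middle of the upright white reading plate, at the height of the plate's line without touching the plate; leave the lid shut and do not disturb the loose things standing about.

Things in the scene. Friction and masses are not known exactly. Their poses are not given: they have to be found in the camera images.
- reservoir: Fixed grey open-topped metal box, 120 x 120 mm, 90 mm high, standing on the desk; origin at the centre of its underside, z up. Its front faces -x of its own frame, the lid's hinge runs along its rear (+x) top edge, and the guide tube rises from its +y side.
- lid (a joint): Angle of the filler lid: 0 = shut, grows as it opens upward (to 1.9); starts between 0.6 and 1.0. Aluminium plate 120 x 120 x 8 mm, its underside 0.5 mm above the box's rim when shut; a black knob 35 mm high and about 30 mm wide stands on it, midway along y, 30 mm from the front edge. Stiff hinge: it stays where it is left; a light push (1 to 2 N) near the front edge moves it.
- lid_hinge (a point): Point on the hinge axis of the lid, in the middle of the reservoir's rear top edge, at the lid's underside (90.5 mm above the desk). Its frame turns with the lid: x points from the front edge of the lid to the hinge, z out of its outer face, y along the hinge axis; the front edge lies at x = -120 mm.
- guide_tube: Fixed steel guide tube at the reservoir's +y side, 105 mm long, rising away from the box at 35 degrees above level. Frame: origin at its closed lower end, z along the tube's axis up and out through the mouth. Bore 13 mm, outside 19 mm; in the last 15 mm the mouth flares to a bore of about 23 mm and 29 mm outside. Clear depth 101 mm from the mouth.
- tube_mouth (a point): Centre of the guide tube's mouth, on the axis, 82 mm above the desk, about 150 mm from the middle of the box; axes as guide_tube (z out of the mouth).
- gauge_rod: Loose steel gauge rod, about 80 g, lying level in its cradle. Origin on its axis at the collar face that seats on the tube's mouth; x along the axis toward the tip. Shaft 8 mm across and 90 mm long from collar to tip, with dark rings; collar 30 mm across, 8 mm thick (x = 0 to -8 mm); black handle 14 mm across from x = -8 to -98 mm.
- rod_tip (a point): Tip of the gauge rod, on its axis, 90 mm beyond the collar's seat face; axes as gauge_rod.
- rod_handle (a point): Point on the rod's axis in the middle of its handle, 48 mm behind the collar's seat face: the place to grip.
- cradle: Fixed low cradle: grey base 190 x 50 x 8 mm and two aluminium forks 8 mm thick, 36 mm wide, one under the shaft (x = +60 mm), one under the handle's end (x = -90 mm). They carry the rod level, its axis 50 mm above the desk; prongs rise 5 mm above the axis. Origin on the desk below the collar's seat face; x toward the rod's tip. The rod lifts straight up.
- reading_plate: Fixed upright white plate, 90 mm wide, 5 mm thick, top 180 mm above the desk, on a foot that extends behind it; origin at desk level in the middle of its front face, which looks along its own -x (toward the robot); y runs across the plate.
- plate_line (a point): Middle of the thin black level line across the front face of the reading plate, 130 mm above the desk; axes as reading_plate.
- dish: Bystander: loose round glass dish 59 mm across, 16 mm high; origin at the centre of its underside.
- screwdriver: Bystander: loose screwdriver 171 mm long lying on the desk.
- beaker: Bystander: loose glass beaker 45 mm across, 57 mm high; origin at the centre of its underside.
- objective_can: Bystander: loose black round can 43 mm across, 61 mm high; origin at the centre of its underside.

How it is judged:
By the outcome, as a careful person would: the job done as asked, in the order asked, and still so for the second after the job is handed in, while the arm keeps its last pose, push and grip.
It also fails if it takes over 67 s, if anything falls off the work surface, if the arm or the gripper's body presses on something with over 40 N, if the wrist force passes 120 N, or if a joint passes its speed limit or range.

## Working session

There is one attempt and no reset: what is moved stays moved. The work goes in short steps, Python scripts to look and compute and a tool call to move; the robot and the scene stay as the last step left them, time stands still between calls to the robot, and variables do not carry over. Pictures are saved under pics/ and viewed, at most 10 in all, crops included, and the job is handed in when it is done.

Besides the shell and the picture viewer there is one more tool, called after "Request:" by a JSON object that holds its "method" and its "body", one argument or row to a line. arm_command: Moves the arm, as the interface text tells. Its arguments: {"type":"object","properties":{"targets":{"type":"array","items":{"type":"array","items":{"type":"array","items":{"type":"number"}}}},"jaw":{"type":"number"},"newtons":{"type":"number"}},"required":["targets"]}

```bash
mkdir -p pics; ls; python3 - <<'E'
from cell import arm
import cv2,numpy as np
print(arm.observe())
for n in("scene","top"):
    d=arm.get_image(n); cv2.imwrite(f"pics/{n}0.png",d["pixels"][:,:,::-1]); np.savez(f"{n}0.npz",**d)
    print(n,d["fx"],d["cx"],d["cy"],d["xyz"],d["rotation"])
E
```

```text
pics
{'clock': 0.0, 'joints': array([ 1.08241435,  0.43523121,  0.02496351,  1.57409414, -0.01160785,
        1.13398866, -0.0751066 ]), 'dq': array([-1.01454047e-03,  3.50717718e-05,  1.57538935e-03, -1.02084964e-03,
       -1.25953698e-03, -1.52655843e-04, -3.95004935e-04]), 'joint_efforts': array([-1.56919574e-03, -6.67854381e+01,  9.84565057e-01, -3.14460540e+01,
       -6.06676494e-02,  4.31892264e-02,  6.93882362e-05]), 'position': array([ 0.23495408, -0.57863915,  0.24494086]), 'ee_rot': array([-3.08186228e+00, -6.01833810e-01,  6.76533955e-04]), 'force': array([-0.08218598,  0.44715042,  0.32684113]), 'ft_torque': array([0.07993099, 0.03099739, 0.02235524]), 'gripper_force': 0.0, 'width': 0.9992188108130093}
scene 401.4852671760869 322.71055197366013 203.1599555694968 [0.50058307 0.64648197 1.0755041 ] [-0.05217456  2.96273865 -0.96237569]
top 400.27851017683355 312.84895879732704 196.16098406645432 [ 0.48742185 -0.06382391  1.17939863] [-2.21279266  2.16302456 -0.06686125]
```

View pics/scene0.png

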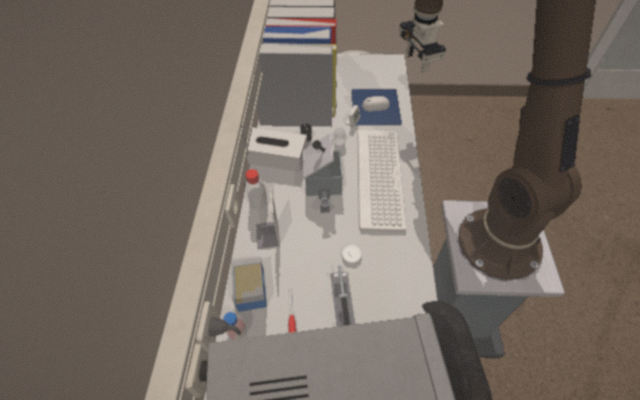

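View pics/top0.png

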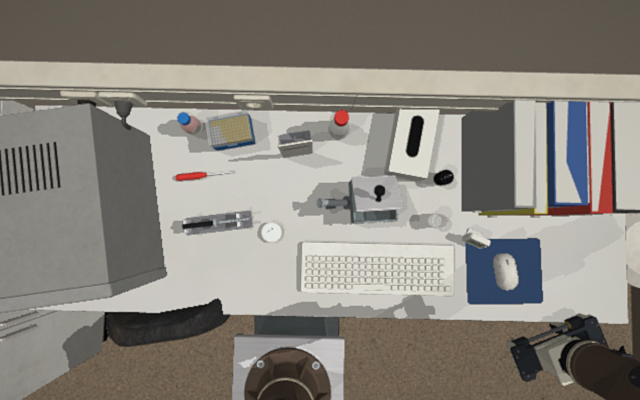

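The top view shows the reservoir at about (375,205) with the knob at (379,190) and the tube at (335,203). The cradle and rod are at (215,222), the plate at (295,143), the dish at (270,232), the beaker at (434,220), the can at (444,178) and the screwdriver at (203,176). Next I'll look closer, with depth.

```bash
cat > h.py <<'E'
import numpy as np,cv2
from scipy.spatial.transform import Rotation as R
def cloud(d):
    v,u=np.mgrid[0:400,0:640]; z=d["z_map"]
    p=np.stack([(u-d["cx"])/d["fx"]*z,(v-d["cy"])/d["fy"]*z,z],-1)
    return p@R.from_rotvec(d["rotation"]).as_matrix().T+d["xyz"]
def ray(d,u,v,h):
    r=R.from_rotvec(d["rotation"]).as_matrix()@np.array([(u-d["cx"])/d["fx"],(v-d["cy"])/d["fy"],1])
    return d["xyz"]+r*(h-d["xyz"][2])/r[2]
def proj(d,p):
    q=R.from_rotvec(d["rotation"]).as_matrix().T@(np.array(p)-d["xyz"])
    return q[:2]/q[2]*[d["fx"],d["fy"]]+[d["cx"],d["cy"]]
E
python3 - <<'E'
from h import *
d=dict(np.load("top0.npz")); P=cloud(d); I=d["pixels"][:,:,::-1]
c=cv2.resize(I[120:250,170:460],None,fx=2.75,fy=2.75,interpolation=cv2.INTER_CUBIC)
h=np.clip(P[120:250,170:460,2]*1000/200*255,0,255).astype(np.uint8)
h=cv2.resize(cv2.applyColorMap(h,cv2.COLORMAP_JET),(c.shape[1],200))
cv2.imwrite("pics/c1.png",np.vstack([c,h]))
for n,u,v in [("desk",300,215),("knob",379,188),("lid",365,185),("handle",198,223),("collar",216,220),("plate",295,135),("tube",325,203),("kb",380,268)]: print(n,P[v,u].round(4))
# white plate, top height
def box(m,u0,u1,v0,v1):
    M=np.zeros((400,640),bool);M[v0:v1,u0:u1]=1;return P[M&m]
for n,b,lo in [("plate",(270,325,120,165),.165),("cradle",(170,258,205,240),.035),("res",(310,420,165,230),.06),("dish",(255,288,218,248),.01),("beak",(420,450,205,235),.03),("can",(432,458,165,192),.04),("bottle",(325,355,105,140),.05)]:
    q=box((P[...,2]>lo)&(P[...,2]<.4),*b); print(n,len(q),q.min(0).round(3),q.max(0).round(3),q.mean(0).round(3))
E
```

```text
desk [ 5.059e-01 -2.370e-02  5.000e-04]
knob [ 0.5744 -0.2247  0.1876]
lid [ 0.5875 -0.1983  0.1205]
handle [0.4761 0.2596 0.0559]
collar [0.4856 0.21   0.0539]
plate [ 0.7419 -0.0033  0.0086]
tube [ 0.5391 -0.0942  0.0815]
kb [ 0.359  -0.2575  0.0203]
plate 102 [ 0.674 -0.053  0.166] [0.692 0.033 0.184] [ 0.683 -0.011  0.178]
cradle 366 [0.45  0.12  0.036] [0.504 0.304 0.069] [0.477 0.223 0.055]
res 2302 [ 0.483 -0.355  0.06 ] [ 0.651 -0.07   0.199] [ 0.568 -0.228  0.123]
dish 328 [0.425 0.032 0.011] [0.483 0.088 0.023] [0.454 0.06  0.017]
beak 120 [ 0.477 -0.438  0.031] [ 0.52  -0.394  0.064] [ 0.499 -0.418  0.048]
can 213 [ 0.6   -0.453  0.04 ] [ 0.641 -0.41   0.067] [ 0.621 -0.429  0.059]
bottle 578 [ 0.73  -0.159  0.05 ] [ 0.786 -0.085  0.249] [ 0.753 -0.126  0.138]
```

View pics/c1.png

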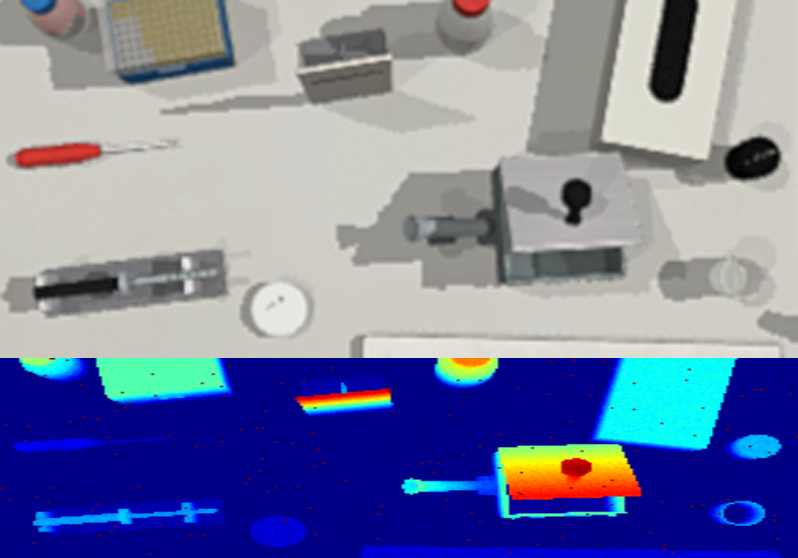

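The crop shows the lid open with its knob at about (379,190). The tube's mouth is at the left (around (321,202)), and the rod's tip points right (−y). Now I'll fit the axes.

```bash
python3 - <<'E'
from h import *
d=dict(np.load("top0.npz")); P=cloud(d); I=d["pixels"].astype(int); g=I.sum(2)/3
V,U=np.mgrid[0:400,0:640]
def sel(u0,u1,v0,v1): return (U>=u0)&(U<u1)&(V>=v0)&(V<v1)
def line(q):
    c=q.mean(0);w,v=np.linalg.eigh(np.cov((q-c)[:,:2].T));t=v[:,1];return c,t,np.degrees(np.arctan2(t[1],t[0])),np.sqrt(w)
# handle: dark pixels -> rays at height .05
m=sel(178,216,212,235)&(g<60)
q=np.array([ray(d,u,v,.052) for v,u in zip(V[m],U[m])]);c,t,a,w=line(q);print("handle",len(q),c,a,w,((q-c)[:,:2]@t).min(),((q-c)[:,:2]@t).max())
for nm,b in(("shaftrod",(180,252,205,240)),):
    m=sel(*b)&(P[...,2]>.046)&(P[...,2]<.08);q=P[m];print(nm,line(q))
# columns: height profile along rod
m=sel(178,256,205,240)
for u in range(178,256,3):
    s=m&(U==u)&(P[...,2]>.04); q=P[s]
    if len(q): print(u,q.mean(0).round(4),np.ptp(q[:,0]).round(3),q[:,2].max().round(3))
print("tube")
for u in range(312,356,2):
    s=sel(u,u+1,185,222)&(P[...,2]>.035); q=P[s]
    if len(q): print(u,q.mean(0).round(4),np.ptp(q[:,0]).round(3),q[:,2].max().round(3))
# lid plane
m=sel(350,405,178,216)&(P[...,2]>.09)&(P[...,2]<.2)&(g>120)
q=P[m];c=q.mean(0)
for _ in range(4):
    n=np.linalg.svd(q-c,full_matrices=0)[2][2]; r=(q-c)@n; q=q[abs(r)<.004];c=q.mean(0)
n*=np.sign(n[2]);print("lid n",n,c,len(q),"angle",np.arccos(n[2]),"yaw",np.degrees(np.arctan2(n[1],n[0])),q.min(0),q.max(0))
m=sel(270,330,120,165)&(P[...,2]>.174)&(P[...,2]<.19)
print("platetop",line(P[m]),P[m].min(0),P[m].max(0))
m=sel(270,330,120,165)&(P[...,2]>.03)&(P[...,2]<.172)
print("platefront",line(P[m]))
E
```

```text
handle 139 [0.47226093 0.25989667 0.052     ] 98.0101739843435 [0.00382648 0.02409397] -0.039386674520074216 0.043544347688378164
shaftrod (array([0.47675972, 0.2229785 , 0.05586267]), array([-0.14013617,  0.99013224]), np.float64(98.05572566989072), array([0.0065436 , 0.05482072]))
184 [0.4676 0.2983 0.0564] 0.033 0.061
187 [0.4639 0.2556 0.1647] 0.037 1.179
190 [0.4672 0.2819 0.0551] 0.011 0.058
193 [0.4702 0.2733 0.0562] 0.011 0.058
196 [0.4704 0.2651 0.0556] 0.011 0.058
199 [0.4706 0.2563 0.0568] 0.011 0.062
202 [0.4736 0.2483 0.0557] 0.011 0.059
205 [0.4761 0.1891 0.2437] 0.019 1.179
208 [0.4754 0.2319 0.0545] 0.014 0.06
211 [0.4787 0.1752 0.2437] 0.016 1.179
214 [0.4786 0.2129 0.0636] 0.025 0.069
217 [0.4759 0.208  0.0487] 0.02 0.054
220 [0.4803 0.1984 0.0543] 0.006 0.056
223 [0.4805 0.1903 0.053 ] 0.006 0.055
226 [0.4835 0.1815 0.0551] 0.006 0.058
229 [0.4837 0.1736 0.0526] 0.006 0.054
232 [0.4839 0.1653 0.052 ] 0.006 0.057
235 [0.4869 0.1566 0.0542] 0.006 0.054
238 [0.4871 0.148  0.0547] 0.034 0.06
241 [0.4887 0.1404 0.0508] 0.003 0.051
244 [0.4895 0.0829 0.334 ] 0.006 1.179

[... 776 characters left out ...]
 0.0507] 0.06 0.067
352 [ 0.5402 -0.1678  0.0868] 0.096 0.121
354 [ 0.54   -0.1704  0.1159] 0.095 0.149
lid n [0.63832972 0.0484916  0.76823417] [ 0.56319896 -0.22421991  0.14083801] 1332 angle 0.694718142465629 yaw 4.344209258354163 [ 0.51644721 -0.28713083  0.0980662 ] [ 0.60986704 -0.16245071  0.17755061]
platetop (array([ 0.68326794, -0.01103864,  0.1801201 ]), array([-0.18548286,  0.9826475 ]), np.float64(100.68928536952154), array([0.00156441, 0.02488949])) [ 0.67487765 -0.0528871   0.1742253 ] [0.69227447 0.03250795 0.18441045]
platefront (array([ 0.68725771, -0.01643908,  0.10115979]), array([-0.45451041,  0.89074142]), np.float64(117.03343771192111), array([0.01107732, 0.03581493]))
```

```bash
cat >> h.py <<'E'
def pose():
    from cell import arm
    s=arm.observe(); return s,np.array(s["position"]),R.from_rotvec(s["ee_rot"])
def down(yaw): # tool z down, tool x at yaw(deg)
    return R.from_euler("z",yaw,degrees=True)*R.from_euler("x",180,degrees=True)
def delta(xyz,Rt,p=None,Rc=None):
    if p is None: s,p,Rc=pose()
    n=Rc.inv()
    print("shift(cur tool) mm",(n.apply(np.array(xyz)-p)*1000).round(1),"turn",(n*Rt).as_rotvec().round(4),"| shift in target frame",(Rt.inv().apply(np.array(xyz)-p)*1000).round(1))
E
python3 - <<'E'
from h import *
delta((.544,-.185,.26),down(94.3))
d=dict(np.load("top0.npz"));P=cloud(d)
q=P[150:290,100:170]; q=q[q[...,2]>.1]; q=q[q[:,2]<1]; print(q.min(0),q.max(0))
E
```

```text
shift(cur tool) mm [ 434.4 -248.5  -14.7] turn [-1.3000e-03 -7.0000e-04 -1.2601e+00] | shift in target frame [369.4 337.7 -15. ]
[0.31890699 0.35494245 0.10001263] [0.67078256 0.41861537 0.33610298]
```

Request:
{"method": "arm_command", "body": {
  "targets": [
    [[0.0434, -0.0248, -0.003, 0, 0, 0], [0.0434, -0.0248, -0.003, 0, 0, 0], [0.0434, -0.0248, -0.003, 0, 0, 0], [0.0434, -0.0248, -0.003, 0, 0, 0], [0.0434, -0.0248, -0.003, 0, 0, 0], [0.0434, -0.0248, 0, 0, 0, 0], [0.0434, -0.0248, 0, 0, 0, 0], [0.0434, -0.0248, 0, 0, 0, 0], [0.0434, -0.0248, 0, 0, 0, 0], [0.0434, -0.0248, 0, 0, 0, 0]]
  ],
  "jaw": 0
}}

```text
clock: 1.35
position: [0.5446, -0.1847, 0.2605]
ee_rot: [-3.083, -0.602, 0.001]
force: [0.4, -0.4, 0.1]
width: 0.01
gripper_force: 0.0
```

Request:
{"method": "arm_command", "body": {
  "targets": [
    [[0, 0, 0, 0, 0, -0.14], [0, 0, 0, 0, 0, -0.14], [0, 0, 0, 0, 0, -0.14], [0, 0, 0, 0, 0, -0.14], [0, 0, 0, 0, 0, -0.14], [0, 0, 0, 0, 0, -0.14], [0, 0, 0, 0, 0, -0.14], [0, 0, 0, 0, 0, -0.14], [0, 0, 0, 0, 0, -0.14], [0, 0, 0, 0, 0, 0]]
  ]
}}

```text
clock: 2.6
position: [0.5437, -0.1861, 0.2603]
ee_rot: [-2.137, -2.301, 0.0]
force: [0.9, -0.2, -0.4]
width: 0.003
gripper_force: 0.0
```

```bash
python3 - <<'E'
from h import *
delta((.544,-.185,.195),down(94.3))
s,p,r=pose();print(p,s["width"],s["force"],s["clock"])
from cell import arm
d=arm.get_image("wrist"); cv2.imwrite("pics/w1.png",d["pixels"][:,:,::-1]); np.savez("w1.npz",p=p,r=s["ee_rot"],**d); print(d["fx"],d["T_tool_cam"])
E
```

```text
shift(cur tool) mm [ 1.1  0.4 65.3] turn [-0.0007 -0.0004 -0.0013] | shift in target frame [ 1.1  0.4 65.3]
[ 0.54371273 -0.18614764  0.2603367 ] 0.002752980974361406 [ 0.86941556 -0.19716358 -0.38380896] 2.6
309.70691628693146 [[-2.26856888e-04 -9.59625184e-01 -2.81281806e-01  7.58513458e-02]
 [ 9.99999458e-01  6.80887099e-05 -1.03880308e-03  2.57561277e-04]
 [ 1.01601371e-03 -2.81281889e-01  9.59624649e-01 -1.38680969e-01]
 [ 0.00000000e+00  0.00000000e+00  0.00000000e+00  1.00000000e+00]]
```

View pics/w1.png

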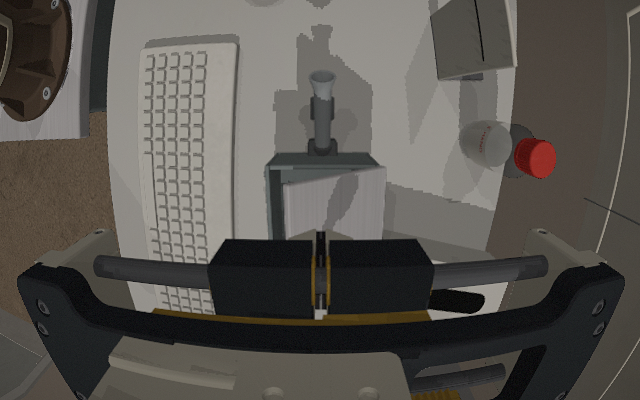

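The wrist view shows the closed fingers above the lid, with the tube's mouth ahead at (322,75). Now I'll press the lid shut along its arc.

Request:
{"method": "arm_command", "body": {
  "targets": [
    [[0, 0.002, 0.03, 0, 0, 0], [0, 0.002, 0.03, 0, 0, 0], [0, 0, 0.005, 0, 0, 0], [0, -0.0043, 0.0083, 0, 0, 0], [0, -0.0043, 0.0083, 0, 0, 0], [0, -0.0043, 0.0083, 0, 0, 0], [0, -0.0033, 0.0067, 0, 0, 0], [0, -0.0033, 0.0067, 0, 0, 0]]
  ]
}}

```text
clock: 3.65
position: [0.5283, -0.1873, 0.1572]
ee_rot: [2.137, 2.303, 0.0]
force: [-0.1, 0.4, -0.2]
width: 0.001
gripper_force: 0.4
```

Request:
{"method": "arm_command", "body": {
  "targets": [
    [[0, -0.0033, 0.0067, 0, 0, 0], [0, -0.002, 0.007, 0, 0, 0], [0, -0.002, 0.007, 0, 0, 0], [0, -0.002, 0.007, 0, 0, 0], [0, -0.001, 0.004, 0, 0, 0], [0, 0, 0.003, 0, 0, 0], [0, 0, 0.002, 0, 0, 0]]
  ]
}}

```text
clock: 4.53
position: [0.5182, -0.1879, 0.1206]
ee_rot: [-2.137, -2.303, 0.0]
force: [-0.6, -0.4, 0.9]
width: 0.004
gripper_force: 0.3
```

Request:
{"method": "arm_command", "body": {
  "targets": [
    [[0, 0, 0.002, 0, 0, 0], [0, 0, 0.001, 0, 0, 0], [0, 0, 0.001, 0, 0, 0], [0, 0, 0, 0, 0, 0]]
  ]
}}

```text
clock: 5.03
position: [0.5183, -0.1879, 0.1177]
ee_rot: [2.136, 2.303, -0.0]
force: [-4.2, 1.1, 11.3]
width: 0.006
gripper_force: 5.7
```

Request:
{"method": "arm_command", "body": {
  "targets": [
    [[0, 0, -0.005, 0, 0, 0], [0, 0, -0.045, 0, 0, 0], [0, 0, -0.05, 0, 0, 0], [0.05, -0.005, -0.02, 0, 0, 0], [0.055, -0.012, 0, 0, 0, 0], [0.055, -0.012, 0, 0, 0, 0], [0.055, -0.012, 0, 0, 0, 0], [0.055, 0, 0, 0, 0, 0], [0, 0, 0, 0, 0, 0]]
  ],
  "jaw": 0.05
}}

```text
clock: 6.15
position: [0.4565, 0.0829, 0.2374]
ee_rot: [-2.128, -2.311, -0.003]
force: [0.0, -1.0, 0.7]
width: 0.546
gripper_force: 0.0
```

```bash
python3 - <<'E'
from h import *
from cell import arm
s,p,r=pose();print(p,s["width"],s["force"],s["clock"])
d=arm.get_image("top"); np.savez("top1.npz",**d);P=cloud(d)
cv2.imwrite("pics/t1.png",d["pixels"][:,:,::-1])
V,U=np.mgrid[0:400,0:640]
m=(U>=352)&(U<405)&(V>178)&(V<218)&(P[...,2]>.08)&(P[...,2]<.11);q=P[m];c=q.mean(0)
for _ in range(4):
    n=np.linalg.svd(q-c,full_matrices=0)[2][2]; q=q[abs((q-c)@n)<.004];c=q.mean(0)
print(n,c,len(q)); uv=np.float32(q[:,:2]); print(cv2.minAreaRect(uv))
k=P[(U>=352)&(U<405)&(V>178)&(V<220)&(P[...,2]>.125)&(P[...,2]<.145)];print("knob",k.mean(0),len(k))
P0=cloud(dict(np.load("top0.npz")));
for zl in(.05,.1,.15,.2,.25,.3):
    q=P0[180:260,60:200].reshape(-1,3);q=q[(q[:,2]>zl)&(q[:,2]<zl+.05)&(q[:,0]>.36)&(q[:,0]<.6)&(q[:,1]>.315)];print(zl,len(q),q[:,1].min() if len(q) else None)
w=arm.get_image("wrist"); s,p,r=pose(); np.savez("w2.npz",p=p,r=s["ee_rot"],**w); cv2.imwrite("pics/w2.png",w["pixels"][:,:,::-1])
E
```

```text
[0.45654267 0.08291427 0.23738484] 0.5464330635214342 [ 0.0481047  -1.02301082  0.68563626] 6.15
[ 0.00272338  0.00214467 -0.99999399] [ 0.55630263 -0.22558732  0.0992138 ] 1542
((0.555059552192688, -0.22710371017456055), (0.10329808294773102, 0.12192738056182861), 1.3993741273880005)
knob [ 0.52035836 -0.22762297  0.14136685] 84
0.05 584 0.36849928743325766
0.1 651 0.3684725391940662
0.15 701 0.3701489801113005
0.2 792 0.37028980020938185
0.25 877 0.37067865547507917
0.3 3879 0.37201500064192283
```

View pics/w2.png

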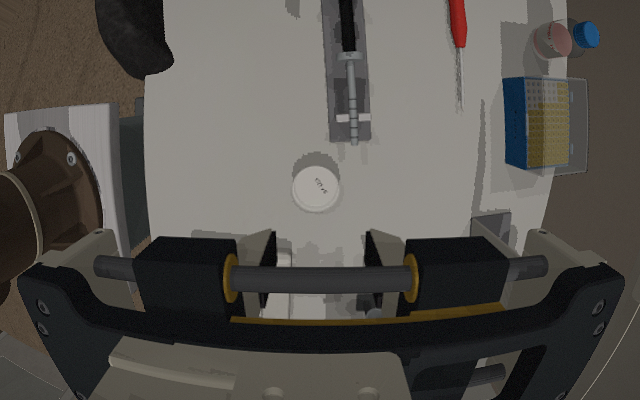

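The lid is flat at z≈0.099, so it is shut. The wrist view shows the rod ahead, with its collar near (349,57), its tip at (354,140) and the dish at (316,188). I'll cross-check the rod axis from this view.

```bash
cat >> h.py <<'E'
def wrays(w,p,Rt,uv):
    uv=np.atleast_2d(uv).astype(float); a=(uv-[w["cx"],w["cy"]])/w["fx"]; r=np.linalg.norm(a,axis=1)+1e-12
    k=np.c_[a*(np.sin(r)/r)[:,None],np.cos(r)]; T=np.array(w["T_tool_cam"])
    return p+Rt.apply(T[:3,3]), Rt.apply(k@T[:3,:3].T)
def wplane(w,p,Rt,uv,h):
    o,k=wrays(w,p,Rt,uv); return o+k*((h-o[2])/k[:,2])[:,None]
E
python3 - <<'E'
from h import *
w=dict(np.load("w2.npz"));Rt=R.from_rotvec(w["r"]);p=w["p"]
g=w["pixels"].astype(int).sum(2)/3; V,U=np.mgrid[0:400,0:640]
m=(U>335)&(U<362)&(V<50)&(g<45); 
q=wplane(w,p,Rt,np.c_[U[m],V[m]],.052); c=q.mean(0);l,v=np.linalg.eigh(np.cov((q-c)[:,:2].T));print(c,np.degrees(np.arctan2(*v[::-1,1])),np.sqrt(l),q[:,1].min())
print(wplane(w,p,Rt,[(348,62),(350,52),(354,142)],.05))
delta((.4725,.256,.16),down(98))
E
```

```text
[0.47195979 0.2453433  0.052     ] 97.97361369252283 [0.00413997 0.01622876] 0.2175385472488141
[[0.47610737 0.204407   0.05      ]
 [0.47736148 0.21541475 0.05      ]
 [0.4895382  0.12047968 0.05      ]]
shift(cur tool) mm [175.9  28.8  76.8] turn [ 0.0002  0.0003 -0.0632] | shift in target frame [173.7  39.9  76.8]
```

Request:
{"method": "arm_command", "body": {
  "targets": [
    [[0, 0, 0, 0, 0, -0.063], [0.043, 0.01, 0, 0, 0, 0], [0.043, 0.01, 0, 0, 0, 0], [0.043, 0.01, 0, 0, 0, 0], [0.043, 0.0095, 0, 0, 0, 0], [0, 0, 0.04, 0, 0, 0], [0, 0, 0.04, 0, 0, 0], [0, 0, 0, 0, 0, 0], [0, 0, 0, 0, 0, 0]]
  ]
}}

```text
clock: 7.38
position: [0.4736, 0.2536, 0.1579]
ee_rot: [2.065, 2.367, 0.001]
force: [-0.1, 0.4, -0.4]
width: 0.537
gripper_force: 0.0
```

```bash
python3 - <<'E'
from h import *
from cell import arm
s,p,Rt=pose();print(p,s["width"],s["force"],s["clock"])
w=arm.get_image("wrist"); np.savez("w3.npz",p=p,r=s["ee_rot"],**w); cv2.imwrite("pics/w3.png",w["pixels"][:,:,::-1])
delta((.472,.254,.05),down(98))
E
```

```text
[0.47363619 0.25358132 0.15788289] 0.5374117798894417 [-0.13534207  0.39641164 -0.4290945 ] 7.375
shift(cur tool) mm [ 1.000e-01 -2.000e+00  1.083e+02] turn [ 0.0021 -0.0008 -0.003 ] | shift in target frame [  0.2  -1.8 108.3]
```

View pics/w3.png

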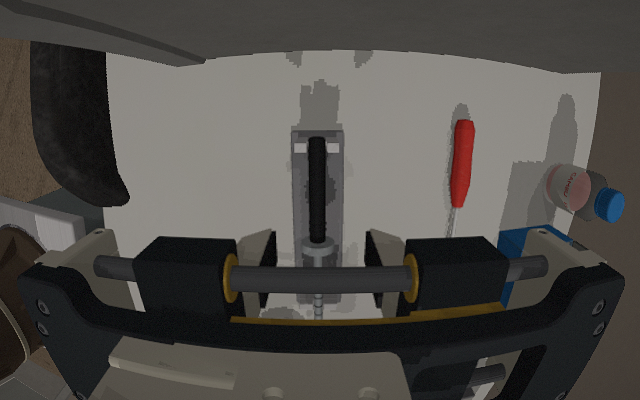

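The handle runs through (317,190) between the open jaws, about 2 mm off centre. I'll correct that and descend.

Request:
{"method": "arm_command", "body": {
  "targets": [
    [[0, -0.002, 0.03, 0, 0, 0], [0, 0, 0.03, 0, 0, 0], [0, 0, 0.025, 0, 0, 0], [0, 0, 0.015, 0, 0, 0], [0, 0, 0.008, 0, 0, 0], [0, 0, 0, 0, 0, 0]]
  ]
}}

```text
clock: 8.18
position: [0.471, 0.2538, 0.0491]
ee_rot: [2.063, 2.369, 0.001]
force: [0.8, 1.2, -0.1]
width: 0.547
gripper_force: 0.0
```

Request:
{"method": "arm_command", "body": {
  "targets": [
    [[0, 0, 0, 0, 0, 0], [0, 0, 0, 0, 0, 0], [0, 0, 0, 0, 0, 0], [0, 0, 0, 0, 0, 0], [0, 0, 0, 0, 0, 0], [0, 0, 0, 0, 0, 0]]
  ],
  "jaw": 0,
  "newtons": 40
}}

```text
clock: 8.93
position: [0.4707, 0.2538, 0.0488]
ee_rot: [2.063, 2.369, 0.0]
force: [0.1, -0.5, 1.5]
width: 0.138
gripper_force: 40.0
```

Request:
{"method": "arm_command", "body": {
  "targets": [
    [[0, 0, -0.01, 0, 0, 0], [0, 0, -0.02, 0, 0, 0], [0, 0, -0.04, 0, 0, 0], [0, 0, -0.04, 0, 0, 0], [0, 0, -0.04, 0, 0, 0], [-0.04, 0, 0, 0, 0, 0], [-0.05, 0, 0, 0, 0, 0], [-0.05, 0, 0, 0, 0, 0], [0, 0, 0, 0, 0, 0], [0, 0, 0, 0, 0, 0]]
  ]
}}

```text
clock: 10.18
position: [0.4898, 0.1155, 0.1992]
ee_rot: [-2.063, -2.369, -0.001]
force: [-0.3, 0.1, -1.0]
width: 0.141
gripper_force: 40.0
```

```bash
python3 - <<'E'
from h import *
from cell import arm
s,p,Rt=pose();print(p,s["width"],s["force"],s["clock"])
D={n:arm.get_image(n) for n in("wrist","scene","top")}
for n in D: np.savez(n[0]+"4.npz",p=p,r=s["ee_rot"],**D[n])
ims=[D["wrist"]["pixels"]]
for n in("scene","top"):
    d=D[n];u,v=proj(d,p).astype(int);print(n,u,v); c=d["pixels"][v-40:v+40,u-64:u+64] if n=="top" else d["pixels"][v-40:v+40,u-64:u+64]; ims.append(cv2.resize(c,(400,250)))
cv2.imwrite("pics/m4.png",np.vstack([cv2.resize(ims[0],(560,350)),np.hstack(ims[1:])[:, 120:680]])[:,:,::-1])
E
```

```text
[0.48976158 0.1155126  0.19918903] 0.14126649922572848 [-0.29379141  0.08735314 -1.0257327 ] 10.175
scene 340 237
top 240 218
```

View pics/m4.png

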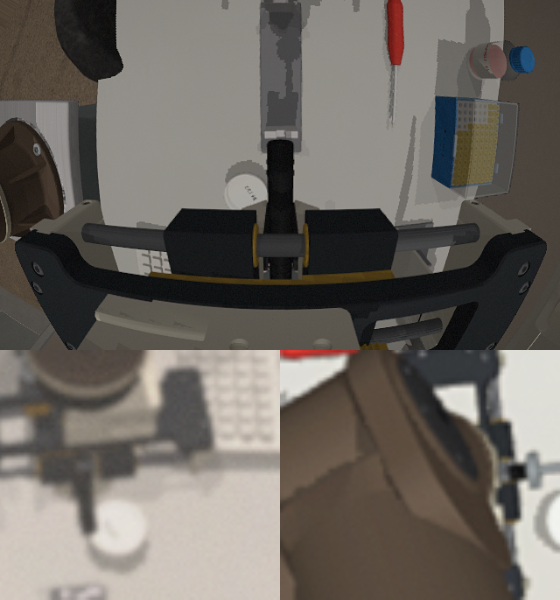

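The rod is held: the wrist view shows the handle end at about (320,162), and the top view shows the collar and shaft sticking out. Next I'll measure the rod in the tool frame.

```bash
python3 - <<'E'
from h import *
d=dict(np.load("t4.npz"));Rt=R.from_rotvec(d["r"]);p=d["p"];P=cloud(d)
L=(P-p)@Rt.as_matrix()  # tool coords
m=(abs(L[...,1])<.02)&(abs(L[...,2])<.025)&(L[...,0]<-.02)&(L[...,0]>-.16)
for x0 in np.arange(-.16,-.02,.008):
    s=m&(L[...,0]>=x0)&(L[...,0]<x0+.008); q=L[s]
    if len(q): print(round(x0+.004,3),len(q),(np.median(q,0)*1000).round(1),(q[:,1].min()*1000).round(1),(q[:,1].max()*1000).round(1))
q=L[m&(L[...,0]<-.045)];print("tip x",q[:,0].min())
w=dict(np.load("w4.npz"));g=w["pixels"].sum(2,dtype=int)/3
# handle near the rear end: dark pixels in rows 165-225 about u 320
for v in range(154,232,6):
    u=np.where(g[v,290:350]<70)[0]+290
    if len(u): 
        o,k=wrays(w,np.zeros(3),R.identity(),[(u.mean(),v)]); q=o+k*((-.005-o[2])/k[:,2])[:,None]; print(v,u.min(),u.max(),(q*1000).round(1))
E
```

```text
-0.132 7 [-130.6    2.    -5.3] -0.8 4.7
-0.124 12 [-123.2    2.4   -3.5] -1.7 5.6
-0.116 11 [-115.9    1.4   -5.4] -1.4 6.2
-0.108 9 [-108.5    2.    -5.7] -0.6 4.8
-0.1 12 [-100.6    2.7   -3.4] -1.9 5.7
-0.092 11 [-91.4   1.3  -4.2] -1.4 4.3
-0.084 10 [-83.6   2.3  -4.9] -2.1 5.1
-0.076 11 [-76.6   1.1  -5.1] -1.8 5.8
-0.068 12 [-67.9   1.8  -4.1] -1.0 4.7
-0.06 11 [-59.1   2.6  -4.8] -2.0 5.6
-0.052 9 [-52.2   1.2  -4.1] -1.5 3.9
-0.044 39 [-44.1  -0.   -8.9] -12.4 14.8
-0.036 27 [-37.5   2.5 -13.2] -11.9 14.9
-0.028 17 [-28.    1.2  -7.8] -5.6 6.6
-0.02 5 [-23.3   4.4  -9. ] -2.8 7.3
tip x -0.13311478826449072
160 309 331 [[52.9 -0.1 -5. ]]
166 304 335 [[50.2 -0.3 -5. ]]
172 305 335 [[47.5 -0.1 -5. ]]
178 305 334 [[44.8 -0.3 -5. ]]
184 305 335 [[42.1 -0.1 -5. ]]
190 306 334 [[39.3 -0.1 -5. ]]
196 304 335 [[36.5 -0.3 -5. ]]
202 305 334 [[33.7 -0.3 -5. ]]
208 305 334 [[30.8 -0.3 -5. ]]
214 305 334 [[27.9 -0.3 -5. ]]
220 306 334 [[25.  -0.1 -5. ]]
226 307 334 [[22.   0.2 -5. ]]
```

```bash
cat >> h.py <<'E'
def wcloud(w,p,Rt):
    v,u=np.mgrid[0:400,0:640]; o,k=wrays(w,np.zeros(3),R.identity(),np.c_[u.ravel(),v.ravel()])
    T=np.array(w["T_tool_cam"]); kc=k@T[:3,:3]; z=w["z_map"].ravel(); pc=kc/kc[:,2:]*z[:,None]
    P=(pc@T[:3,:3].T+T[:3,3]); return (Rt.apply(P)+p).reshape(400,640,3)
E
python3 - <<'E'
from h import *
from scipy.optimize import least_squares
w=dict(np.load("w1.npz"));A=wcloud(w,w["p"],R.from_rotvec(w["r"]));B=cloud(dict(np.load("top0.npz")))
m0=np.array([.539,-.078,.082]);e=np.radians(35)
def ax(yaw,el=e): return np.array([np.cos(yaw)*np.cos(el),np.sin(yaw)*np.cos(el),np.sin(el)])
for nm,P in(("wrist",A),("top",B)):
    q=P.reshape(-1,3); a=ax(np.radians(94)); r=q-m0; s=r@a; rad=np.linalg.norm(r-np.outer(s,a),axis=1)
    c=q[(s>-.085)&(s<-.02)&(rad<.015)]
    def f(x,el=e):
        a=ax(x[2],el); r=c-(m0+[x[0],0,x[1]]); return np.linalg.norm(r-np.outer(r@a,a),axis=1)-.0095
    o=least_squares(f,[0,0,np.radians(94)],loss="soft_l1",f_scale=.001)
    a=ax(o.x[2]);M=m0+[o.x[0],0,o.x[1]]
    r=q-M;s=r@a;rad=np.linalg.norm(r-np.outer(s,a),axis=1)
    fl=q[(rad<.017)&(rad>.008)&(s>-.03)&(s<.03)];sf=(fl-M)@a
    print(nm,len(c),o.x*[1000,1000,57.3],"rms",np.sqrt(np.mean(o.fun**2)),"rim s",np.percentile(sf,[90,95,98,99.5]).round(4))
    for t in(.082,): print("axis at z=.082:",M+a*(t-M[2])/a[2])
    rim=fl[(sf>np.percentile(sf,60))]; print("rim mean",rim.mean(0),len(rim))
d=P=None
# lid yaw, box from wrist after shutting not available; plate front from w1
q=A.reshape(-1,3); pl=q[(abs(q[:,0]-.685)<.04)&(q[:,1]>-.06)&(q[:,1]<.04)&(q[:,2]>.05)&(q[:,2]<.17)]
c=pl.mean(0)
for _ in range(5):
    n=np.linalg.svd(pl-c,full_matrices=0)[2][2];pl=pl[abs((pl-c)@n)<.004];c=pl.mean(0)
n*=np.sign(n[0]);print("plate n",n,np.degrees(np.arctan2(n[1],n[0])),c,len(pl),pl.min(0),pl.max(0))
E
```

```text
wrist 775 [-1.89025617 -0.35339386 94.37406328] rms 0.0005777431475193888 rim s [-0.0001  0.0002  0.0005  0.0009]
axis at z=.082: [ 0.53707131 -0.07749677  0.082     ]
rim mean [ 0.53737506 -0.07969421  0.08153125] 269
top 118 [-0.1512176   0.56408846 93.95618573] rms 0.0015011491462557855 rim s [0.0009 0.0019 0.0028 0.0032]
axis at z=.082: [ 0.53890427 -0.07880369  0.082     ]
rim mean [ 0.53868339 -0.07759047  0.08167735] 38
plate n [ 9.82864941e-01  1.84325500e-01 -7.85474275e-04] 10.621813466290169 [ 0.6815512  -0.0200151   0.11547984] 4093 [ 0.67165235 -0.05639934  0.05005744] [0.69173201 0.03181397 0.16999551]
```

```bash
cat >> h.py <<'E'
M=np.array([.537,-.0775,.082]);RI=down(94.37)*R.from_euler("y",35,degrees=True)
AX=RI.apply([1,0,0])
def ins(dep_out): return M+(.044+dep_out)*AX+.001*RI.apply([0,0,1])
E
python3 - <<'E'
from h import *
s,p,Rt=pose();print(AX,ins(.115),ins(0)); delta(ins(.115),RI)
E
```

```text
[-0.0624169   0.81677059  0.57357644] [0.52703201 0.05293843 0.1723795 ] [ 0.53420995 -0.04099018  0.10641821]
shift(cur tool) mm [-68.2  28.1  26.6] turn [-0.0192  0.6101  0.0619] | shift in target frame [-69.5  32.4 -16.2]
```

Request:
{"method": "arm_command", "body": {
  "targets": [
    [[0, 0, 0, -0.0038, 0.122, 0.0124], [0, 0, 0, -0.0038, 0.122, 0.0124], [0, 0, 0, -0.0038, 0.122, 0.0124], [0, 0, 0, -0.0038, 0.122, 0.0124], [0, 0, 0, -0.0038, 0.122, 0.0124], [-0.02, 0.011, -0.005, 0, 0, 0], [-0.025, 0.011, -0.006, 0, 0, 0], [-0.0245, 0.0104, -0.0052, 0, 0, 0], [0, 0, 0, 0, 0, 0], [0, 0, 0, 0, 0, 0]]
  ]
}}

```text
clock: 11.58
position: [0.5272, 0.052, 0.1723]
ee_rot: [-1.794, -1.934, -0.564]
force: [1.3, -0.3, -0.8]
width: 0.14
gripper_force: 40.0
```

```bash
python3 - <<'E'
from h import *
from cell import arm
s,p,Rt=pose();print(p,s["force"],s["clock"]); delta(ins(.115),RI)
d=arm.get_image("top");np.savez("t5.npz",p=p,r=s["ee_rot"],**d);sc=arm.get_image("scene")
P=cloud(d);L=(P-p)@Rt.as_matrix()
m=(abs(L[...,1])<.02)&(abs(L[...,2])<.025)&(L[...,0]<-.05)&(L[...,0]>-.15)
for a,b in((-.15,-.125),(-.125,-.1),(-.1,-.075),(-.075,-.05)):
    q=L[m&(L[...,0]>a)&(L[...,0]<b)]
    if len(q): print(a,len(q),(np.median(q,0)*1000).round(1))
q=P.reshape(-1,3);r=q-M;t=r@AX;rad=np.linalg.norm(r-np.outer(t,AX),axis=1)
print("tip",L[m][:,0].min())
u,v=proj(d,M).astype(int);u2,v2=proj(sc,M).astype(int)
cv2.imwrite("pics/m5.png",np.vstack([cv2.resize(d["pixels"][v-32:v+32,u-70:u+50],(560,299),interpolation=2),cv2.resize(sc["pixels"][v2-32:v2+32,u2-60:u2+60],(560,299),interpolation=2)])[:,:,::-1])
E
```

```text
[0.52718755 0.05201274 0.17225833] [ 1.340808   -0.28468012 -0.79521756] 11.575
shift(cur tool) mm [ 0.8 -0.1  0.4] turn [ 0.0002  0.0008 -0.001 ] | shift in target frame [ 0.8 -0.1  0.4]Traceback (most recent call last):
  File "<stdin>", line 11, in <module>
    return umr_minimum(a, axis, None, out, keepdims, initial, where)
ValueError: zero-size array to reduction operation minimum which has no identity
```

The hand blocks the camera's view of the shaft. The pose is right to within 1 mm, so I'll insert while watching the force.

Request:
{"method": "arm_command", "body": {
  "targets": [
    [[-0.012, 0, 0.0004, 0, 0, 0], [-0.012, 0, 0, 0, 0, 0], [-0.008, 0, 0, 0, 0, 0], [-0.006, 0, 0, 0, 0, 0], [-0.006, 0, 0, 0, 0, 0], [-0.006, 0, 0, 0, 0, 0], [0, 0, 0, 0, 0, 0]]
  ]
}}

```text
clock: 12.55
position: [0.5301, 0.0103, 0.1429]
ee_rot: [-1.796, -1.932, -0.565]
force: [0.0, 0.4, -0.5]
width: 0.138
gripper_force: 40.0
```

Request:
{"method": "arm_command", "body": {
  "targets": [
    [[-0.008, 0, 0, 0, 0, 0], [-0.008, 0, 0, 0, 0, 0], [-0.008, 0, 0, 0, 0, 0], [-0.008, 0, 0, 0, 0, 0], [-0.008, 0, 0, 0, 0, 0], [-0.006, 0, 0, 0, 0, 0], [-0.006, 0, 0, 0, 0, 0], [0, 0, 0, 0, 0, 0]]
  ]
}}

```text
clock: 13.55
position: [0.5332, -0.0322, 0.1131]
ee_rot: [-1.795, -1.932, -0.565]
force: [-0.2, 0.4, -1.4]
width: 0.143
gripper_force: 40.0
```

```bash
python3 - <<'E'
from h import *
s,p,Rt=pose();print(p,Rt.inv().apply(s["force"]),s["clock"],(p-M)@AX); delta(ins(0),RI)
E
```

```text
[ 0.53324029 -0.03215876  0.11308427] [-0.4171936  -0.16628013  1.37745626] 13.55 0.05509726904700941
shift(cur tool) mm [-11.1   0.3   0.4] turn [ 0.0009  0.0007 -0.0027] | shift in target frame [-11.1   0.3   0.4]
```

Request:
{"method": "arm_command", "body": {
  "targets": [
    [[-0.004, 0, 0, 0, 0, 0], [-0.003, 0, 0, 0, 0, 0], [-0.002, 0, 0, 0, 0, 0], [-0.001, 0, 0, 0, 0, 0], [0, 0, 0, 0, 0, 0]]
  ]
}}

```text
clock: 14.18
position: [0.5338, -0.0397, 0.1078]
ee_rot: [-1.794, -1.933, -0.565]
force: [-0.4, 2.4, -0.6]
width: 0.141
gripper_force: 40.0
```

Request:
{"method": "arm_command", "body": {
  "targets": [
    [[-0.001, 0, 0, 0, 0, 0], [0, 0, 0, 0, 0, 0]]
  ]
}}

```text
clock: 14.42
position: [0.5338, -0.0397, 0.1076]
ee_rot: [-1.793, -1.933, -0.565]
force: [-1.2, 4.3, 4.7]
width: 0.139
gripper_force: 40.0
```

Request:
{"method": "arm_command", "body": {
  "targets": [
    [[-0.001, 0, 0, 0, 0, 0], [0, 0, 0, 0, 0, 0]]
  ]
}}

```text
clock: 14.68
position: [0.5338, -0.0396, 0.1075]
ee_rot: [-1.791, -1.933, -0.566]
force: [-2.3, 7.6, 7.5]
width: 0.141
gripper_force: 40.0
```

```bash
python3 - <<'E'
from h import *
s,p,Rt=pose();print(p,Rt.inv().apply(s["force"]),s["clock"],(p-M)@AX); delta(ins(0),RI)
E
```

```text
[ 0.53378352 -0.0396022   0.10749764] [10.70069181 -1.67872014 -1.6778121 ] 14.675 0.04577942130343245
shift(cur tool) mm [-1.8  0.3  0.1] turn [-0.0002 -0.0017 -0.0005] | shift in target frame [-1.8  0.3  0.1]
```

Request:
{"method": "arm_command", "body": {
  "targets": [
    [[-0.001, 0.0003, 0, 0, 0, 0], [0, 0, 0, 0, 0, 0], [0, 0, 0, 0, 0, 0], [0, 0, 0, 0, 0, 0], [0, 0, 0, 0, 0, 0], [0, 0, 0, 0, 0, 0], [0, 0, 0, 0, 0, 0], [0, 0, 0, 0, 0, 0]]
  ]
}}

```text
clock: 15.68
position: [0.5339, -0.0396, 0.1074]
ee_rot: [-1.79, -1.933, -0.566]
force: [-2.6, 8.6, 10.6]
width: 0.14
gripper_force: 40.0
```

```bash
python3 - <<'E'
from h import *
from cell import arm
s,p,Rt=pose();print(p,Rt.inv().apply(s["force"]),Rt.inv().apply(s["ft_torque"]),(p-M)@AX); delta(ins(0),RI)
w=arm.get_image("wrist");cv2.imwrite("pics/w6.png",w["pixels"][:,:,::-1])
v=160
g=w["pixels"].sum(2,dtype=int)/3
for v in range(148,230,8):
    u=np.where(g[v,290:350]<70)[0]+290
    if len(u):
        o,k=wrays(w,np.zeros(3),R.identity(),[(u.mean(),v)]); q=o+k*((-.005-o[2])/k[:,2])[:,None]; print(v,u.min(),u.max(),(q*1000).round(1))
t=arm.get_image("top");sc=arm.get_image("scene");ims=[]
for d in(t,sc):
    u,v=proj(d,M).astype(int);print(u,v);ims.append(cv2.resize(d["pixels"][v-32:v+32,u-60:u+60],(560,299),interpolation=2))
cv2.imwrite("pics/m6.png",np.vstack(ims)[:,:,::-1])
E
```

```text
[ 0.53389243 -0.03956095  0.10739489] [13.2556869  -1.97783424 -3.64352445] [0.30886919 2.01223005 0.03295636] 0.04574737809637492
shift(cur tool) mm [-1.7  0.2 -0. ] turn [-0.0009 -0.0028  0.0002] | shift in target frame [-1.7  0.2 -0. ]
164 306 335 [[51.   0.2 -5. ]]
172 305 335 [[47.4 -0.  -5. ]]
180 305 335 [[43.7 -0.  -5. ]]
188 306 334 [[40.1 -0.  -5. ]]
196 305 335 [[36.3 -0.  -5. ]]
204 306 335 [[32.5  0.2 -5. ]]
212 307 334 [[28.7  0.2 -5. ]]
220 307 334 [[24.8  0.2 -5. ]]
228 306 334 [[20.8 -0.1 -5. ]]
318 203
324 202
```

View pics/m6.png

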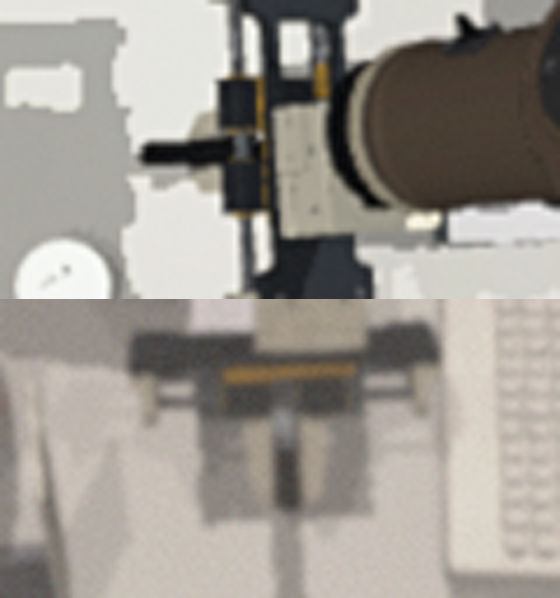

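The handle stands in line above the tube, with the collar hidden under the hand. I'll push a bit harder to confirm it's a hard stop, and check whether the rod slipped in the grip.

Request:
{"method": "arm_command", "body": {
  "targets": [
    [[-0.0015, 0, 0, 0, 0, 0], [-0.0015, 0, 0, 0, 0, 0], [0, 0, 0, 0, 0, 0], [0, 0, 0, 0, 0, 0], [0, 0, 0, 0, 0, 0], [0, 0, 0, 0, 0, 0], [0, 0, 0, 0, 0, 0], [0, 0, 0, 0, 0, 0]]
  ]
}}

```text
clock: 16.82
position: [0.5339, -0.0395, 0.1071]
ee_rot: [-1.785, -1.932, -0.568]
force: [-4.3, 14.6, 17.1]
width: 0.14
gripper_force: 40.0
```

```bash
python3 - <<'E'
from h import *
from cell import arm
s,p,Rt=pose();print(p,Rt.inv().apply(s["force"]),(p-M)@AX); delta(ins(0),RI)
w=arm.get_image("wrist"); g7=w["pixels"][:,312:328].mean((1,2)); i6=cv2.imread("pics/w6.png")[:,312:328].mean((1,2)); g4=np.load("w4.npz")["pixels"][:,312:328].mean((1,2))
for v in range(148,172): print(v,g4[v].round(),i6[v].round(),g7[v].round(), end=" | ")
E
```

```text
[ 0.5339145  -0.03946372  0.10707974] [22.03994903 -3.10653681 -5.30820188] 0.04564465165468459
shift(cur tool) mm [-1.6  0.2 -0.4] turn [-0.0021 -0.006   0.0022] | shift in target frame [-1.6  0.2 -0.3]
148 95.0 114.0 114.0 | 149 126.0 114.0 114.0 | 150 140.0 114.0 114.0 | 151 139.0 114.0 114.0 | 152 138.0 114.0 114.0 | 153 138.0 114.0 114.0 | 154 140.0 114.0 114.0 | 155 142.0 114.0 114.0 | 156 118.0 114.0 114.0 | 157 96.0 116.0 117.0 | 158 78.0 104.0 98.0 | 159 55.0 68.0 40.0 | 160 7.0 8.0 10.0 | 161 11.0 12.0 14.0 | 162 10.0 13.0 14.0 | 163 11.0 14.0 16.0 | 164 13.0 15.0 14.0 | 165 16.0 15.0 15.0 | 166 15.0 14.0 15.0 | 167 14.0 13.0 14.0 | 168 14.0 13.0 14.0 | 169 15.0 13.0 13.0 | 170 14.0 13.0 12.0 | 171 15.0 15.0 14.0 |
```

It's a firm seat: 22 N with no motion and no slip. I'll ease off, hold briefly, then withdraw along the axis.

Request:
{"method": "arm_command", "body": {
  "targets": [
    [[0.003, 0, 0, 0, 0, 0], [0, 0, 0, 0, 0, 0], [0, 0, 0, 0, 0, 0], [0.003, 0, 0, 0, 0, 0], [0.007, 0, 0, 0, 0, 0], [0.008, 0, 0, 0, 0, 0], [0.008, 0, 0, 0, 0, 0], [0.008, 0, 0, 0, 0, 0], [0.008, 0, 0, 0, 0, 0], [0.008, 0, 0, 0, 0, 0]]
  ]
}}

```text
clock: 18.12
position: [0.5313, -0.001, 0.1349]
ee_rot: [-1.795, -1.933, -0.565]
force: [0.4, 0.0, -1.1]
width: 0.142
gripper_force: 40.0
```

Request:
{"method": "arm_command", "body": {
  "targets": [
    [[0.008, 0, 0, 0, 0, 0], [0.01, 0, 0, 0, 0, 0], [0.01, 0, 0, 0, 0, 0], [0.01, 0, 0, 0, 0, 0], [0.012, 0, 0, 0, 0, 0], [0.012, 0, 0, 0, 0, 0], [0.02, 0, 0, 0, 0, 0], [0.02, 0, 0, 0, 0, 0], [0, 0, 0, 0, 0, 0]]
  ]
}}

```text
clock: 19.25
position: [0.5251, 0.0841, 0.1945]
ee_rot: [-1.792, -1.936, -0.566]
force: [-0.2, -0.9, -0.0]
width: 0.137
gripper_force: 40.0
```

Request:
{"method": "arm_command", "body": {
  "targets": [
    [[0, 0, -0.01, 0, -0.122, 0], [0, 0, -0.01, 0, -0.122, 0], [0, 0, -0.01, 0, -0.122, 0], [0, 0, -0.01, 0, -0.122, 0], [0, 0, -0.01, 0, -0.122, 0], [0, 0, 0, 0, 0, -0.14], [0, 0, 0, 0, 0, -0.14], [0, 0, 0, 0, 0, -0.14], [0, 0, 0, 0, 0, -0.14], [0, 0, 0, 0, 0, -0.14]]
  ]
}}

```text
clock: 20.5
position: [0.5264, 0.0638, 0.2387]
ee_rot: [-1.212, -2.897, 0.001]
force: [1.9, 0.2, -1.0]
width: 0.136
gripper_force: 40.0
```

Request:
{"method": "arm_command", "body": {
  "targets": [
    [[0, 0, 0, 0, 0, -0.14], [0, 0, 0, 0, 0, -0.14], [0, 0, 0, 0, 0, -0.14], [0, 0, 0, 0, 0, -0.14], [0, 0, 0, 0, 0, -0.14], [0, 0, 0, 0, 0, -0.14], [0, 0, 0, 0, 0, -0.14], [0, 0, 0, 0, 0, 0], [0, 0, 0, 0, 0, 0]]
  ]
}}

```text
clock: 21.62
position: [0.5265, 0.064, 0.2388]
ee_rot: [0.282, -3.128, -0.0]
force: [-0.6, 0.2, -0.7]
width: 0.141
gripper_force: 40.0
```

```bash
python3 - <<'E'
from h import *
s,p,Rt=pose();print(p,s["joints"],s["clock"])
n=R.from_euler("z",10.62,degrees=True).apply([1,0,0])
delta(np.array([.680,-.0115,.129])-.165*n,down(190.62)); delta(np.array([.680,-.0115,.129])-.143*n,down(190.62))
E
```

```text
[0.52645163 0.06401034 0.23881564] [ 0.46431082  0.44703953 -0.94046481  1.75810544  0.39403738  1.13994565
  1.15216123] 21.625
shift(cur tool) mm [  27.3 -102.7  109.8] turn [ 0.0002 -0.0008 -0.0056] | shift in target frame [  28.  -102.5  109.8]
shift(cur tool) mm [   5.3 -102.6  109.8] turn [ 0.0002 -0.0008 -0.0056] | shift in target frame [   6.  -102.5  109.8]
```

Request:
{"method": "arm_command", "body": {
  "targets": [
    [[0.014, -0.03, 0, 0, 0, -0.0056], [0.014, -0.0365, 0, 0, 0, 0], [0, -0.036, 0, 0, 0, 0], [0, 0, 0.03, 0, 0, 0], [0, 0, 0.03, 0, 0, 0], [0, 0, 0.03, 0, 0, 0], [0, 0, 0.0198, 0, 0, 0], [-0.01, 0, 0, 0, 0, 0], [-0.008, 0, 0, 0, 0, 0], [0, 0, 0, 0, 0, 0]]
  ]
}}

```text
clock: 22.88
position: [0.5373, -0.0377, 0.1303]
ee_rot: [-0.296, 3.126, 0.001]
force: [-0.3, 0.2, -0.8]
width: 0.141
gripper_force: 40.0
```

```bash
python3 - <<'E'
from h import *
from cell import arm
s,p,Rt=pose();print(p,s["clock"])
n=R.from_euler("z",10.62,degrees=True).apply([1,0,0])
delta(np.array([.680,-.0115,.129])-.143*n,down(190.62))
d=arm.get_image("top");sc=arm.get_image("scene");np.savez("t8.npz",p=p,r=s["ee_rot"],**d);np.savez("s8.npz",p=p,r=s["ee_rot"],**sc)
ims=[]
for x in(d,sc):
    u,v=proj(x,[.67,-.0125,.13]).astype(int);print(u,v);ims.append(cv2.resize(x["pixels"][v-22:v+22,u-40:u+40],(540,297),interpolation=2))
cv2.imwrite("pics/m8.png",np.vstack(ims)[:,:,::-1])
P=cloud(d);L=(P-p)@Rt.as_matrix()
m=(abs(L[...,1])<.012)&(abs(L[...,2])<.015)&(L[...,0]<-.05)
for x0 in np.arange(-.16,-.05,.008):
    q=L[m&(L[...,0]>=x0)&(L[...,0]<x0+.008)]
    if len(q): print(round(x0+.004,3),len(q),(np.median(q,0)*1000).round(1))
E
```

```text
[ 0.53729469 -0.03767547  0.13028992] 22.875
shift(cur tool) mm [-2.1 -0.6  1.3] turn [0.0002 0.0019 0.0033] | shift in target frame [-2.1 -0.6  1.3]
295 152
277 209
-0.148 18 [-146.5   -0.4    0. ]
-0.14 2 [-137.    -0.2   -3.9]
-0.132 10 [-131.7    0.6   -5.5]
-0.124 9 [-123.9    0.6   -3. ]
-0.116 9 [-115.6    1.4   -4.9]
-0.108 9 [-108.     0.6   -5.5]
```

View pics/m8.png

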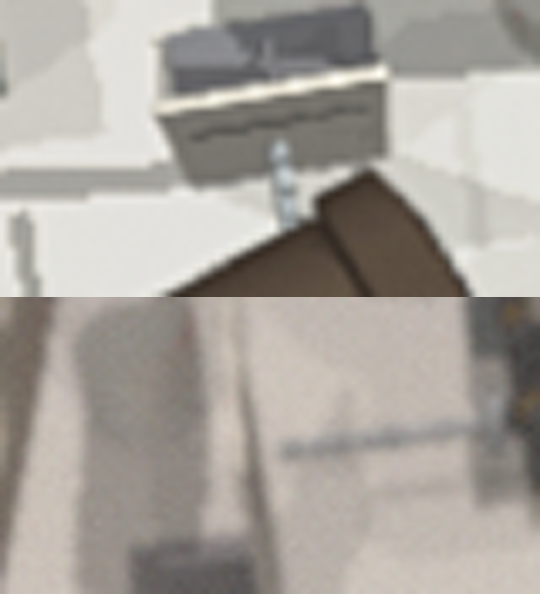

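The tip is centred on the plate's line (tip at (280,142) in the crop, line centre at (279,122)), with a gap of about 10 mm. I'll close it to about 6 mm.

Request:
{"method": "arm_command", "body": {
  "targets": [
    [[-0.002, -0.0006, 0.0013, 0, 0, 0.003], [-0.0025, 0, 0, 0, 0, 0], [0, 0, 0, 0, 0, 0], [0, 0, 0, 0, 0, 0], [0, 0, 0, 0, 0, 0], [0, 0, 0, 0, 0, 0]]
  ]
}}

```text
clock: 23.72
position: [0.5401, -0.038, 0.1279]
ee_rot: [0.291, -3.127, -0.0]
force: [0.4, 0.7, -1.0]
width: 0.139
gripper_force: 40.0
```

```bash
python3 - <<'E'
from h import *
from cell import arm
s,p,Rt=pose();print(p,s["clock"],s["force"])
n=R.from_euler("z",10.62,degrees=True).apply([1,0,0])
tip=p+Rt.apply([-.135,0,-.001]);print("tip",tip,"gap",(np.array([.680,-.0115,.13])-tip)@n,Rt.apply([-1,0,0]))
d=arm.get_image("top");P=cloud(d);L=(P-p)@Rt.as_matrix();m=(abs(L[...,1])<.015)&(abs(L[...,2])<.03)&(L[...,0]<-.12)&(L[...,0]>-.16)
print(np.sort((L[m&(abs(L[...,2])<.01)][:,0]*1000).round(1)))
# lid and bystanders
V,U=np.mgrid[0:400,0:640]
def box(u0,u1,v0,v1,lo,Q):
    q=Q[v0:v1,u0:u1].reshape(-1,3);q=q[(q[:,2]>lo)&(q[:,2]<.4)];return q.mean(0).round(4)
P0=cloud(dict(np.load("top0.npz")))
for nm,b in [("dish",(255,288,218,248,.01)),("beak",(420,450,205,235,.03)),("can",(432,458,165,192,.04)),("sd",(170,240,165,185,.004))]: print(nm,box(*b,P0),box(*b,P))
q=P[180:216,385:398].reshape(-1,3);q=q[q[:,2]>.08];print("lid z",np.percentile(q[:,2],[5,50,95]))
E
```

```text
[ 0.54014283 -0.03795653  0.12788573] 23.725 [ 0.40052673  0.69247146 -0.97390743]
tip [ 0.67281858 -0.01301088  0.12881314] gap 0.007336860193222336 [ 9.82779129e-01  1.84783370e-01 -5.37671294e-04]
[-144.1 -144.1 -144.  -143.9 -143.9 -143.9 -143.8 -143.8 -143.7 -143.7
 -143.6 -143.5 -143.4 -143.3 -143.  -142.6 -142.6 -137.6 -135.  -134.5
 -134.2 -132.2 -131.5 -131.4 -129.6 -129.1 -128.4 -126.6 -126.3 -126.1
 -125.  -123.4 -123.2 -121.9 -121.4 -120.6]
dish [0.4537 0.0596 0.0165] [0.4561 0.0583 0.0287]
beak [ 0.4986 -0.4178  0.0481] [ 0.4988 -0.4185  0.0482]
can [ 0.6205 -0.429   0.0595] [ 0.6205 -0.4293  0.0595]
sd [0.6156 0.2789 0.0148] [0.6143 0.2777 0.015 ]
lid z [0.09611144 0.09932729 0.10294276]
```

Request:
{"method": "arm_command", "body": {
  "targets": [
    [[-0.001, 0.0005, -0.0012, 0, 0, 0], [0, 0, 0, 0, 0, 0], [0, 0, 0, 0, 0, 0], [0, 0, 0, 0, 0, 0], [0, 0, 0, 0, 0, 0], [0, 0, 0, 0, 0, 0]]
  ]
}}

```text
clock: 24.52
position: [0.5411, -0.0373, 0.1291]
ee_rot: [0.291, -3.128, -0.0]
force: [0.1, 0.3, -1.3]
width: 0.14
gripper_force: 40.0
```

```bash
python3 - <<'E'
from h import *
from cell import arm
s,p,Rt=pose();print(p,s["clock"],s["force"],p+Rt.apply([-.135,0,-.001]),abs(s["dq"]).max())
print(arm.sign_off())
E
```

```text
[ 0.54107171 -0.03728652  0.12908593] 24.525 [ 0.05837912  0.2708102  -1.25295923] [ 0.6737471  -0.01233913  0.13001858] 0.0022803271165554237
the job is handed in; nothing more can be done
None
```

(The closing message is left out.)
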